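# Bring the green gem round and point it out

## Robot

A 6-joint arm with a two-finger parallel gripper is mounted at the origin on a cart in front of the work surface, level with it; the furniture and walls round the work are solid. World frame = base frame: x ahead of the robot, y to its left, z up, the work surface at z = 0. Lengths are in m, angles in degrees, forces in N, time in s.
With the tool pointing down it reaches from about 0.275 to 0.725 m from the base axis. Payload 15.9 kg.
Tool frame: the origin (TCP) lies at the very end of the fingers, on their centre line; the grasp point (between the pads) lies 19 mm behind it; z points along the fingers, y is the line along which they close (so a half turn about z gives the same grasp; the last joint's range is limited). The gripper opens to 85 mm and grips with 20 to 120 N. Pads are 22 mm wide; open, the fingers measure 114 mm over their backs; the gripper's body (76 mm by 85 mm) begins 54 mm behind the grasp point. The pads swing forward as they close: fully open they stand 13 mm farther back than shut.
Start: joints at [76.547, 12.198, -1.971, 75.831, 0, 90], TCP at [0.116, 0.486, 0.231] pointing down, gripper open.
Joint ranges: [-170.91, 170.91], [-42.67, 98.43], [-65.05, 77.54], [-120.47, 116.71], [-90, 82.35], [-180, 180]. Speed limits (degrees/s): [108.29, 108.29, 136.94, 147.25, 180, 180].

## Interface

Orientations are given as a 3x3 rotation matrix whose columns are the frame's x, y, z axes.
In Python, from cell import r gives the robot as it stands. Calls block until the motion is done:
- r.reach(position, orientation): joint-space move of the TCP to a pose.
- r.move_linear(position, rate=0.15, rot=None, guard=None): straight line of the TCP; rot=None keeps the orientation; rate is the mean speed in m/s. With guard (N) it stops when the force on the tool has changed by that much, and returns True; else False.
- r.move_j(angles): joint-space move.
- r.let_go() and r.grasp(grip_force=None): open the fingers fully, or close them until they stop; grip_force is the grip in N (None keeps the last).
- r.sleep(seconds).
- r.ik(position, orientation): joint angles nearest the present ones, or None.
- r.observe(): the state.
- r.get_image(name): name is "side" or "top"; returns a dict with "pixels" (420x560x3 uint8, red, green, blue), "range_z" (420x560 float32, m along the optical axis (not along the pixel's ray), 0 where there is no reading), "fovy" (degrees; the focal length in pixels is half the picture's height over the tangent of half this angle, whatever the lens; pixels are square), "cx", "cy" (the principal point, pixels), "k1" (the pictures are not rectified: a ray, as slopes to the right and down, at radius r is drawn at 1 + k1 r^2 times it, then the intrinsics apply), "extrinsics" (4x4, takes a point from camera to world coordinates). Camera axes: x right, y down, z forward; pixel columns grow to the right and rows downward; lengths in m; the calibration is good to about 2 mm. A picture is of the moment at which its call begins.
A pose or a line that the arm cannot do raises r.IKError and nothing moves.
- r.finish_job(): hands the job in; it is judged then, once.
The state is a dict: "t": time; "qpos": joint angles; "qvel": joint speeds; "joint_efforts": joint torques, N m; "eef_pos": TCP position; "ee_rot": TCP orientation; "force": force on the tool from outside, world axes, zero at the start; "moment": the same for the moment, N m; "grip_width": opening from 0.0 (shut) to 1.0 (fully open); "gripper_force": force on a finger pad.
Only numpy, scipy, OpenCV 4.12 (cv2) and the standard library are available. Lean on these libraries where they do the work, as an engineer would, in place of code of your own. Each camera call takes 0.05 s, during which the arm holds its last target. There are 200 camera calls.

## Task

A customer standing beside you at the front edge of the table has asked which jar holds the green gem. With your fingertips gently push the revolving display round by one of its dividers until the green-gem jar stands squarely at the front of the display, straight out from the hub towards the table's front edge, and let it come to rest; then point the jar out: keep your fingertips about 2 cm above the middle of its lid, without touching it, for a good two seconds, and draw your hand back up well clear. Do not touch, lift or tip any of the jars or the stone on the display, do not grip the display, and leave the small tools lying about undisturbed.

Things in the scene. Friction and masses are not known exactly. Their poses are not given: they have to be found in the camera images.
- display_foot: Fixed dark steel foot, 170 mm across, of the revolving display. Origin: on the vertical turning axis, at table height; z up. It is never turned: its -x axis points to the table's front edge and the robot, so the front of the display is on the -x side. The plate on it turns either way, up to a full turn, against a small steady friction (about 1 N near the rim), and stops where it is left.
- carousel: Light wooden turning plate, 284 mm across. Origin: on its axis, 16 mm above the table; x and y point along the middles of compartments, the 4 dividers (hub to rim, 7 mm thick) lie at 45 degrees to them. Above the table: grey floor 28 mm, rim (6 mm thick) 40 mm, dividers' tops 58 mm, brass hub (34 mm across) 78 mm. Fingertips let down close by a divider, 111 mm from the axis, clear the jars.
- green_jar: Round black gem jar, 33 mm across and 22 mm tall, with a clear snap top over a green gem; stands loose on the floor of one compartment, 28 mm above the table, with its centre 70 to 90 mm from the hub's axis. Origin: centre of its underside, z up. The jar to be shown.
- blue_jar: Round black gem jar, 33 mm across and 22 mm tall, with a clear snap top over a blue gem; stands loose on the floor of one compartment, 28 mm above the table, with its centre 70 to 90 mm from the hub's axis. Origin: centre of its underside, z up.
- orange_jar: Round black gem jar, 33 mm across and 22 mm tall, with a clear snap top over an orange gem; stands loose on the floor of one compartment, 28 mm above the table, with its centre 70 to 90 mm from the hub's axis. Origin: centre of its underside, z up.
- pink_stone: Polished mottled pink palm stone, 46 x 33 mm and 21 mm tall, loose in the compartment that is nearest the front at the start. Origin: centre of its flat underside, z up.
- loupe: Small folded steel loupe, 25 x 45 x 14 mm, loose on the table at the front right of the display, close to the right-hand tray. Origin: centre of its underside; long axis y.
- tweezers: Steel tweezers, 15 x 167 x 8 mm, loose on the table near the front edge, before or left of the display. Origin: centre of its underside; long axis y.
- torch: Black pocket torch, 26 mm thick and 113 mm long, loose on the table at the back right of the display, along the right-hand tray. Origin: centre of its underside; long axis y.
Mind the look-alikes: they are no part of the job. Leave any brown or red look-alike of the blue_jar alone.

How it is judged (in metres and radians):
On the way, in this order (a step that is already met when the one before it is completed fails the run):
1. the green-gem jar stands at the front of the display, which has come to rest (x of green_jar in the frame of display_foot below -0.05 m and y of green_jar in the frame of display_foot between -0.03 and 0.03 m and angular speed of carousel below 0.05 rad/s), for 0.3 s.
2. the fingertips dwell two seconds over the green-gem jar, still at the front: within 18 mm of its middle and about 2 to 44 mm above its lid (x of green_jar in the frame of display_foot below -0.05 m and y of green_jar in the frame of display_foot between -0.03 and 0.03 m and horizontal distance between the grasp point and green_jar below 0.018 m and z of the grasp point in the frame of green_jar between 0.043 and 0.085 m), for 2 s.
At the end, for the whole second after the job is handed in: The green-gem jar stands over 50 mm in front of the turning axis and within 30 mm to either side of it; the display is at rest; all jars and the stone stand upright in their compartments; the hand (point between the fingertips) is over 120 mm from the jar (all of step 1 and horizontal distance between each of green_jar, blue_jar, orange_jar, pink_stone and display_foot below 0.12 m and angle between each of green_jar, blue_jar, orange_jar, pink_stone's own z axis and vertical below 0.2 rad and height (world z) of green_jar between 0.02 and 0.04 m and height (world z) of blue_jar between 0.02 and 0.04 m and height (world z) of orange_jar between 0.02 and 0.04 m and height (world z) of pink_stone between 0.02 and 0.04 m and distance between the grasp point and green_jar above 0.12 m); the robot touches nothing.
It fails at once if a jar or the stone on the display is touched (contact force between any of the arm, the fingers and green_jar above 0.3 N or contact force between any of the arm, the fingers and blue_jar above 0.3 N or contact force between any of the arm, the fingers and orange_jar above 0.3 N or contact force between any of the arm, the fingers and pink_stone above 0.3 N).
It fails at once if a jar or the stone is lifted or tipped (height (world z) of any of green_jar, blue_jar, orange_jar, pink_stone above 0.045 m or angle between any of green_jar, blue_jar, orange_jar, pink_stone's own z axis and vertical above 0.4 rad).
It fails at once if the display is gripped or pushed hard (over 25 N) (contact force between any of the fingers, the arm and carousel above 25 N).
It fails at once if the loupe, tweezers or torch is disturbed (moved over 20 mm) (distance of any of loupe, tweezers, torch from where it was at the start of the episode above 0.02 m).
It also fails if it takes over 58 s, if anything falls off the work surface, if the arm or the gripper's body presses on something with over 40 N, if the wrist force passes 120 N, or if a joint passes its speed limit or range.

## Working session

There is one attempt and no reset: what is moved stays moved. The work goes in short steps, each a Python script; the robot and the scene stay as the last script left them, time stands still between calls to the robot, and variables do not carry over. Pictures are saved under pics/ and viewed, at most 10 in all, crops included, and the job is handed in when it is done.

```bash
mkdir -p pics
cat > h.py <<'E'
import numpy as np, cv2
from cell import r
def K(im):
    h,w=im["pixels"].shape[:2]; f=h/2/np.tan(np.radians(im["fovy"])/2)
    return np.array([[f,0,im["cx"]],[0,f,im["cy"]],[0,0,1.]]), np.array([im["k1"],0,0,0.])
def onplane(im,uv,z):
    k,d=K(im); E=np.array(im["extrinsics"])
    n=cv2.undistortPoints(np.array(uv,float).reshape(-1,1,2),k,d).reshape(-1,2)
    R=np.c_[n,np.ones(len(n))]@E[:3,:3].T; o=E[:3,3]
    return o+R*((z-o[2])/R[:,2])[:,None]
def pix(im,P):
    k,d=K(im); E=np.linalg.inv(im["extrinsics"]); rv=cv2.Rodrigues(E[:3,:3])[0]
    return cv2.projectPoints(np.array(P,float).reshape(-1,1,3),rv,E[:3,3],k,d)[0].reshape(-1,2)
def save(im,n): cv2.imwrite(f"pics/{n}.png",im["pixels"][:,:,::-1])
E
python3 - <<'E'
from h import *
for n in("top","side"):
    im=r.get_image(n); save(im,n+"0"); print(n,im["fovy"],im["k1"],np.round(im["extrinsics"],3).tolist())
o=r.observe();print(o["t"],o["eef_pos"],o["ee_rot"])
E
```

```text
top 55.5736143372583 0.028371680470992578 [[-0.052, -0.974, 0.218, 0.385], [-0.999, 0.052, -0.009, -0.066], [-0.003, -0.219, -0.976, 0.887], [0.0, 0.0, 0.0, 1.0]]
side 57.34393657529533 -0.03605665361359106 [[0.926, -0.209, 0.315, 0.258], [-0.378, -0.483, 0.79, -0.834], [-0.013, -0.85, -0.526, 0.558], [0.0, 0.0, 0.0, 1.0]]
0.1 [0.11623766 0.4859773  0.23086488] [[-9.72567593e-01  2.32620308e-01 -2.64823479e-04]
 [ 2.32620457e-01  9.72567096e-01 -9.83632517e-04]
 [ 2.87457038e-05 -1.01825247e-03 -9.99999481e-01]]
```

View pics/top0.png

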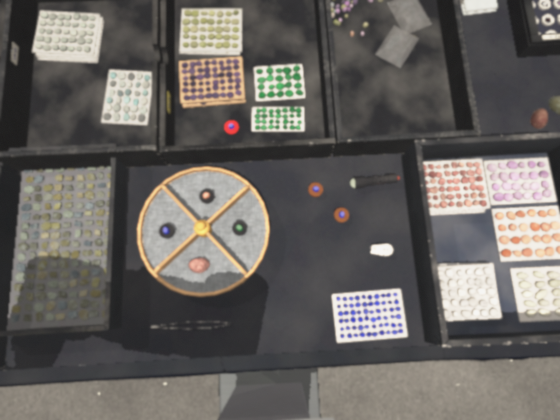

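View pics/side0.png

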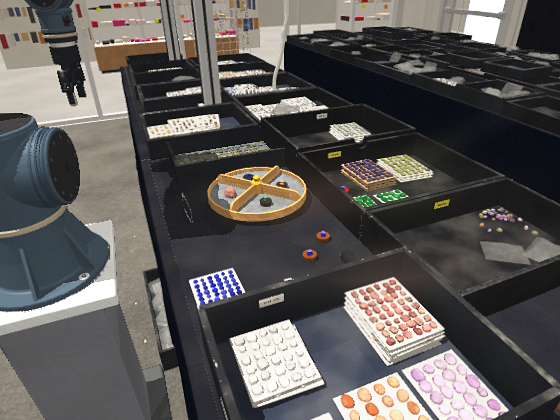

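The top view shows the display with its hub near (202,228). On it are the orange jar (207,195, back), blue jar (167,230, left), green jar (239,228, right) and pink stone (198,264, front). The black-bodied green-gem jar on the display at (239,228) is the target. The blue-gem jars at (315,188), (341,214) and (232,127) have brown or red bodies and stand off the display, so they are look-alikes to leave alone. Next I'll measure and confirm in a crop.

```bash
cat >> h.py <<'E'
def measure(im,verbose=True):
    p=im["pixels"]; hsv=cv2.cvtColor(p,cv2.COLOR_RGB2HSV)
    # rim: wood colour, outer hull -> ray onto rim top plane
    roi=np.zeros(p.shape[:2],np.uint8); cv2.circle(roi,(203,231),85,255,-1)
    wood=cv2.inRange(hsv,(8,90,90),(28,255,255))&roi
    wood=cv2.morphologyEx(wood,cv2.MORPH_CLOSE,np.ones((3,3)))
    c=max(cv2.findContours(wood,cv2.RETR_EXTERNAL,cv2.CHAIN_APPROX_NONE)[0],key=cv2.contourArea)
    W=onplane(im,cv2.convexHull(c).reshape(-1,2),.04)[:,:2].astype(np.float32)
    (x,y),rad=cv2.minEnclosingCircle(W); A=np.c_[2*W,np.ones(len(W))]; s=np.linalg.lstsq(A,(W**2).sum(1),rcond=None)[0]
    ctr=s[:2]
    # dividers: wood pixels between hub and rim, on z=.058
    v,u=np.nonzero(wood); D=onplane(im,np.c_[u,v],.058)[:,:2]-ctr
    q=np.hypot(*D.T); D=D[(q>.05)&(q<.115)]; a=np.arctan2(D[:,1],D[:,0])
    div=np.degrees(np.angle(np.exp(4j*a).mean()))/4
    # jars: dark blobs inside
    gray=p.max(2); B=cv2.inRange(gray,0,75)&roi
    return ctr,np.sqrt(s[2]+(ctr**2).sum()),div,len(D),B
def polar(P,ctr):
    d=P[:2]-ctr; return np.round([np.hypot(*d)*1000,np.degrees(np.arctan2(d[1],d[0]))],1)
E
python3 - <<'E'
from h import *
im=r.get_image("top"); ctr,rad,div,n,B=measure(im); print(ctr,rad,div,n)
print("hub",onplane(im,[[202,228]],.078))
for nm,uv in dict(o=(207,195),b=(167,230),g=(239,228),p=(198,264)).items():
    P=onplane(im,[uv],.048)[0]; print(nm,P.round(3),polar(P,ctr))
c=im["pixels"][160:305,130:275,::-1]; cv2.imwrite("pics/crop0.png",cv2.resize(c,None,fx=4,fy=4,interpolation=cv2.INTER_CUBIC))
E
```

```text
[0.55049065 0.0945338 ] 0.14307176557361456 41.62493168588635 497
hub [[0.54448015 0.08990023 0.078     ]]
o [0.623 0.084 0.048] [73.2 -8.2]
b [0.55  0.17  0.048] [75.6 90.4]
g [0.546 0.017 0.048] [ 77.9 -93.2]
p [0.474 0.105 0.048] [ 77.1 172.4]
```

View pics/crop0.png

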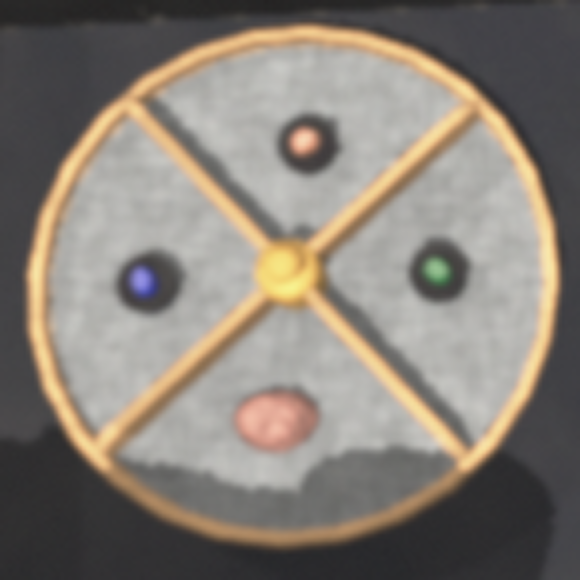

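The crop confirms the green jar at (438,270), a black body with a green gem, in the right compartment. The hub axis is about (0.548, 0.093), so the display needs about 87° clockwise. I'll lower shut fingers into the green compartment and push the front-right divider.

```bash
cat >> h.py <<'E'
CTR=np.array([.548,.093])
def pose(deg,z,half=0,rad=.111):
    a=np.radians(deg); p=[*(CTR+rad*np.array([np.cos(a),np.sin(a)])),z]
    Y=np.array([np.cos(a),np.sin(a),0])*(-1 if half else 1); Z=np.array([0,0,-1.])
    return p,np.c_[np.cross(Y,Z),Y,Z]
E
cat > p1.py <<'E'
from h import *
for h in(0,1):
    print(h,[None if (q:=r.ik(*pose(a,z,h))) is None else np.round(q).tolist() for a,z in((-126,.16),(-126,.04),(-170,.04),(-219,.04),(-219,.16))])
E
python3 p1.py
```

```text
0 [[0.0, 12.0, -13.0, 65.0, 0.0, -144.0], [0.0, 17.0, -24.0, 48.0, 0.0, -144.0], [10.0, 13.0, -30.0, 47.0, 0.0, -90.0], [19.0, 18.0, -23.0, 49.0, 0.0, -32.0], [19.0, 12.0, -12.0, 65.0, 0.0, -32.0]]
1 [[0.0, 12.0, -13.0, 65.0, 0.0, 36.0], [0.0, 17.0, -24.0, 48.0, 0.0, 36.0], [10.0, 13.0, -30.0, 47.0, 0.0, 90.0], [19.0, 18.0, -23.0, 49.0, 0.0, 148.0], [19.0, 12.0, -12.0, 65.0, 0.0, 148.0]]
```

Half=1 suits the wrist throughout. I'll lower with a guard and push to about 7° short.

Run:
```python
from h import *
r.grasp(20)
r.reach(*pose(-126,.16,1)); print(r.observe()["t"])
p,R=pose(-126,.042,1)
hit=r.move_linear(p,rate=.08,guard=5); o=r.observe(); print(hit,o["t"],o["eef_pos"],o["force"])
if not hit:
    f0=np.array(o["force"])
    for a in np.arange(-136,-212,-10.7):
        p,R=pose(a,.042,1); g=r.move_linear(p,rate=.06,rot=R,guard=14); o=r.observe(); print(round(a),g,round(o["t"],2),np.round(np.array(o["force"])-f0,1))
        if g: break
im=r.get_image("top"); save(im,"top1")
```

```text
3.1
False 4.725 [0.48309392 0.00320077 0.04238897] [-0.49419529 -0.19157905  0.4461712 ]
-136 False 5.2 [0.1 0.3 0.8]
-147 False 5.69 [ 0.6  0.4 -0.5]
-157 False 6.18 [ 0.7  0.1 -0.1]
-168 False 6.67 [ 0.8  0.3 -0.7]
-179 False 7.17 [-0.   1.  -0.2]
-189 False 7.66 [ 0.8  0.8 -0.6]
-200 False 8.15 [ 0.6 -0.3 -0.4]
-211 False 8.64 [-0.1  0.8  0.3]
```

View pics/top1.png

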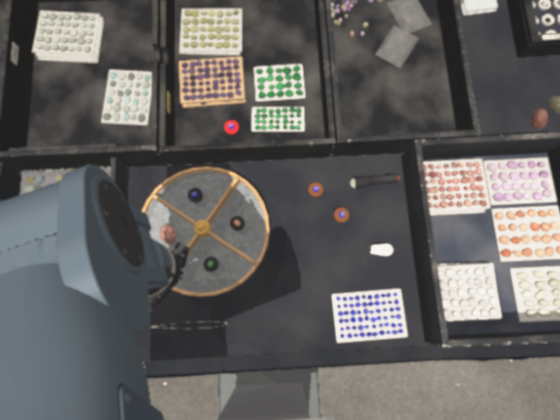

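The display has turned as planned. The green jar is now at (211,264), slightly right of front, and the hand at (170,270) clears the stone at (167,232).

Run:
```python
from h import *
im=r.get_image("top")
hsv=cv2.cvtColor(im["pixels"],cv2.COLOR_RGB2HSV)
m=cv2.inRange(hsv,(45,50,25),(85,255,255)); roi=m*0; cv2.circle(roi,(203,231),60,255,-1); m&=roi
v,u=np.nonzero(m); print(len(u),u.mean() if len(u) else 0,v.mean() if len(v) else 0)
uv=(u.mean(),v.mean()) if len(u)>3 else (211,264)
P=onplane(im,[uv],.046)[0]; rr,a=polar(P,CTR); print(P,rr,a)
a=a if a<0 else a-360
d=-(180+a); print("turn by",d)
if -20<d<-1:
    for t in np.linspace(0,d,3)[1:]:
        p,R=pose(-210.9+t,.042,1); print(r.move_linear(p,rate=.05,rot=R,guard=14))
    end=-210.9+d
    p,R=pose(end+4,.042,1); r.move_linear(p,rate=.05,rot=R)
    p,R=pose(end+4,.17,1); r.move_linear(p,rate=.12); r.move_linear([.40,.25,.20],rate=.2)
    r.sleep(.3)
    print(r.observe()["t"]); im=r.get_image("top"); 
    c=im["pixels"][150:310,110:290,::-1]; cv2.imwrite("pics/crop2.png",cv2.resize(c,None,fx=3,fy=3,interpolation=cv2.INTER_CUBIC))
    hsv=cv2.cvtColor(im["pixels"],cv2.COLOR_RGB2HSV); m=cv2.inRange(hsv,(45,50,25),(85,255,255))&roi
    v,u=np.nonzero(m); P=onplane(im,[(u.mean(),v.mean())],.046)[0]; print(len(u),u.mean(),v.mean(),P,polar(P,CTR))
```

```text
41 210.58536585365854 263.4878048780488
[0.47396267 0.07872541 0.046     ] 75.4 -169.1
turn by -10.900000000000006
False
False
11.9917
41 203.34146341463415 264.6341463414634 [0.47238293 0.09392257 0.046     ] [ 75.6 179.3]
```

View pics/crop2.png

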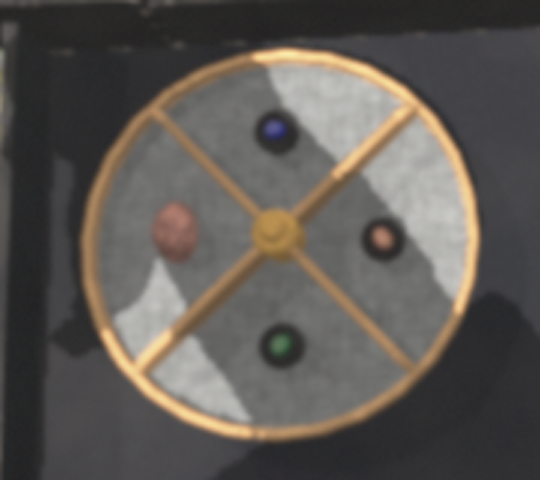

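The green jar stands squarely at the front (crop (282,346)), with everything upright. Now I'll point it out at TCP z = 0.071.

Run:
```python
from h import *
x,y=.4725,.093
_,R=pose(-180,.1,1)
r.reach([x,y,.20],R); r.move_linear([x,y,.071],rate=.08)
o=r.observe(); print(o["t"],o["eef_pos"],o["grip_width"])
im=r.get_image("side"); k=np.int32(pix(im,[[x,y,.05]])[0]); print(k)
c=im["pixels"][k[1]-60:k[1]+60,k[0]-80:k[0]+80,::-1]; cv2.imwrite("pics/side2.png",cv2.resize(c,None,fx=5,fy=5,interpolation=cv2.INTER_CUBIC))
r.sleep(2.6)
```

```text
14.775 [0.47275277 0.09305499 0.07135669] -0.0019741814991357477
[230 190]
```

View pics/side2.png

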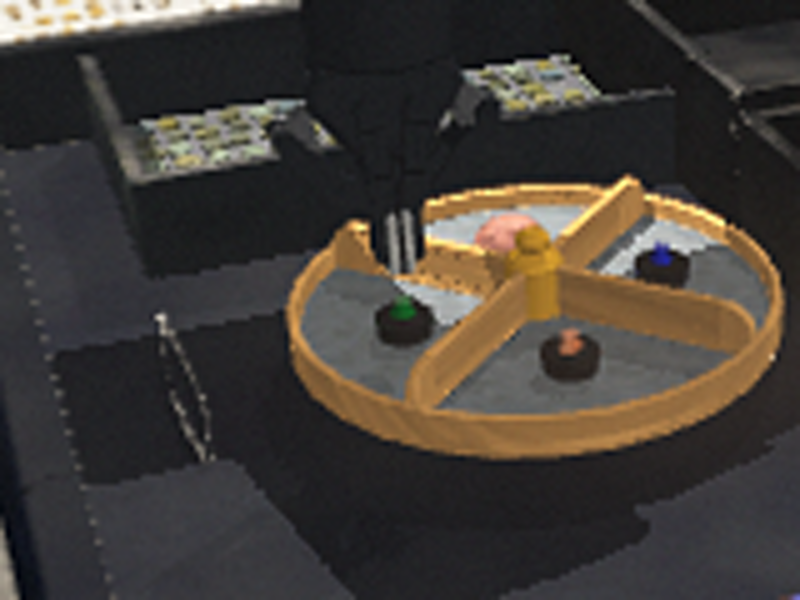

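The fingertips (400,272) hang just above the green jar (403,318), centred and not touching it. The dwell is done, so I'll withdraw and hand in.

Run:
```python
from h import *
r.sleep(.3); r.move_linear([.4725,.093,.25],rate=.12); r.sleep(.5)
print(r.observe()["t"]); print(r.finish_job())
```

```text
19.8667
the job is handed in; nothing more can be done
None
```

The green-gem jar now stands squarely at the front of the display. I held my fingertips 2 cm above its lid for over 2.5 s, drew the hand back up clear and handed the job in at about 20 s; no verdict came back.

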